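# Pack the check weight and the timer into their foam insert

### The arm

A 6-joint arm with a two-finger parallel gripper is mounted at the origin on a cart in front of the work surface, level with it; the furniture and walls round the work are solid. World frame = base frame: x ahead of the robot, y to its left, z up, the work surface at z = 0. Lengths are in m, angles in rad, forces in N, time in s.
With the tool pointing down it reaches from about 0.375 to 0.975 m from the base axis. Payload 3.8 kg.
Tool frame: the origin (TCP) lies midway between the tips of the shut fingers; the grasp point (between the pads) lies 19 mm behind it; z points along the fingers, y is the direction in which the jaws open and shut (so a half turn about z gives the same grasp; the last joint's range is limited). The gripper opens to 85 mm and grips with 20 to 120 N. Pads are 22 mm wide; open, the fingers measure 114 mm over their backs; the gripper's body (76 mm by 85 mm) begins 54 mm behind the grasp point. The pads swing forward as they close: fully open they stand 13 mm farther back than shut.
Start: joints at [1.142, 0.264, 1.604, -0, 1.274, -0.037], TCP at [0.258, 0.624, 0.231] pointing down, gripper open.
Joint ranges: [-2.63, 2.63], [-0.94, 2.18], [0.31, 2.57], [-1.31, 4.45], [0, 2.66], [-2.55, 2.55]. Speed limits (rad/s): [2.57, 2.57, 3.14, 3.14, 3.14, 3.14].

### API

Orientations are given as a rotation vector (axis times angle).
In Python, from workcell import bot gives the robot as it stands. The module is installed in compiled form; this text tells all that it offers.
- The arm moves only by the tool play_rows, never from a script. Its argument "series" is a list of rows, each an object with "translation": the shift along the tool's x, y, z in m, a list of three; "spin": the turn about the tool's z in units of 5 degrees (1.0 is 5 degrees). In form: [{"translation": [dx, dy, dz], "spin": spin}, ...]. A call has 1 to 5 rows; each row shifts and turns the commanded pose from where the row before left it, along the tool's axes as they then stand; what a row does not reach is not made up. A row lasts 1/10 s, in which the tool goes at most 50 mm and 8.59 degrees, less where a joint would pass 70% of its speed; a pose out of reach is approached as far as the arm can. A call is refused whole if a number of a shift passes 0.05 or a number of a turn 1, either way. A call with a gripper value outside its range is refused whole. "jaw" is the gripper's target within -1 to 1 (fully open at 1, half-way at 0, shut at -1), set as the call begins (left out, the last holds). The fingers move at their own pace and stop on an object; "force" is the grip in N (left out, the last holds). Time passes only in rows, so rows that do not move let the fingers close. It gives the time, the measured TCP pose, the force and the opening at its end, in the units of the state.
- bot.read_state(): the state, without advancing time (a new reading comes with each control period).
- bot.read_camera(name): name is "scene" or "top" or "wrist"; returns the picture (480x640x3 uint8, blue, green, red); there is no depth.
- bot.get_calibration(name): a dict with "fov_y" (degrees; the focal length in pixels is half the picture's height over the tangent of half this angle, whatever the lens; pixels are square), "cx", "cy" (the principal point, pixels), "R" (3x3) and "t" (3): a world point X has camera coordinates R X + t. Camera axes: x right, y down, z forward; pixel columns grow to the right and rows downward; lengths in m; the calibration is good to about 2 mm. A picture is of the moment at which its call begins: read the wrist's pose just before it. get_calibration takes no time and is no camera call; for the wrist camera it gives the pose at the moment of the call.
- bot.finish_job(): hands the job in, once; it reports no verdict.
The state is a dict: "time": time; "q": joint angles; "joint_vel": joint speeds; "joint_torque": joint torques, N m; "tool_pos": TCP position; "tcp_rot": TCP orientation; "wrist_force": force on the tool from outside, world axes, zero at the start; "torque": the same for the moment, N m; "width": opening from 0.0 (shut) to 1.0 (fully open).
Only numpy, scipy, OpenCV 4.12 (cv2) and the standard library are available. Lean on these libraries where they do the work, as an engineer would, in place of code of your own. Each camera call takes 0.05 s, during which the arm holds its last target. There are 200 camera calls.

### The job

Pack the scale-check case on the worktop: press the loose check weight, standing upright, down into the large round cutout of the foam insert, and press the kitchen timer, upright on its edge, down into the long straight cutout. The foam grips, so push each one firmly until it sits fully home on the bottom of its cutout, then let go; leave the paper rolls where they stand.

Things in the scene. Friction and masses are not known exactly. Their poses are not given: they have to be found in the camera images.
- case: Flat open grey case 140 x 260 x 28 mm (its x by y by z) with a dark foam insert, its top 26 mm above the worktop; fixed in place. Origin: centre of the underside; z up. Three cutouts lie in a row along its y: at y = -78 mm a large round one, at y = 0 a small round one that already holds a small metal weight (leave that; it stands up to 48 mm above the worktop), at y = +75 mm a long straight one. All cutouts are 18 mm deep (bottom 8 mm above the worktop), with 3 mm chamfers.
- round_cutout (a point): Centre of the bottom of the large round cutout, 8 mm above the worktop. Diameter 56 mm, 18 mm deep. Four springy foam ribs on its wall, with ramps on top, narrow it to 40 mm in its lowest 5 mm; they are pushed apart as the weight goes in. Set down without a push, the weight sticks on the ribs, 3 to 7 mm too high and often askew; pushing it down with about 10 N takes it home.
- long_cutout (a point): Centre of the bottom of the long straight cutout, 8 mm above the worktop. 82 mm along its own x axis, 34 mm along y, 18 mm deep. Axes parallel to those of the case. A springy foam rib on each long wall, with a ramp on top, narrows it to 17 mm in its lowest 5 mm; set down, the timer stays up on the ramps, about 7 mm too high; pushing it down with about 10 to 15 N takes it home.
- check_weight: The loose check weight of bare light-grey metal: cylinder 43 mm in diameter with a narrower knob on top, 52 mm high in all, about 0.5 kg. Origin: centre of the underside; z up. Straight-sided up to 30 mm above the underside, sloping in above that; grip it there across the diameter, fingertips about 21 mm above the underside, so that they stay above the foam. Its twin in the small round cutout is smaller.
- timer: White kitchen timer with a grey display, standing upright on its edge: 21 mm thick (its x), 68 mm wide (its y), 66 mm high, 62 g. Origin: centre of the underside; z up. Grip it across the 21 mm. Its width belongs along the length (x) of the long cutout, either face either way.
- label_roll: Small white paper roll standing on end, 54 mm in diameter, 32 mm high; a bystander that stands near the weight and the timer. Origin: centre of the underside.
- big_roll: Larger white paper roll standing on end, 72 mm in diameter, 50 mm high; a bystander farther off. Origin: centre of the underside.
Mind the look-alikes: they are no part of the job. What is shaped like the timer but purple or red is not meant.

How it is judged:
At the end, for the whole second after the job is handed in: The check weight stands in the large round cutout and the timer in the long one, each upright within 10 degrees, centred within 12 mm, underside less than 3 mm above the cutout's bottom, at rest; the timer's width lies along the cutout within 12 degrees (horizontal distance between check_weight and round_cutout below 0.012 m and z of check_weight in the frame of round_cutout below 0.003 m and angle between each of check_weight, timer's own z axis and vertical below 0.175 rad and horizontal distance between timer and long_cutout below 0.012 m and z of timer in the frame of long_cutout below 0.003 m and angle between the y axis of timer and the x axis of long_cutout, either way round below 0.21 rad and linear speed of each of check_weight, timer below 0.02 m/s); the robot touches nothing.
It fails at once if a paper roll is shifted by more than 30 mm or knocked over (distance of any of label_roll, big_roll from where it was at the start of the episode above 0.03 m or angle between any of label_roll, big_roll's own z axis and vertical above 0.5 rad).
It also fails if it takes over 64 s, if anything falls off the work surface, if the arm or the gripper's body presses on something with over 40 N, if the wrist force passes 120 N, or if a joint passes its speed limit or range.

## Working session

There is one attempt and no reset: what is moved stays moved. The work goes in short steps, Python scripts to look and compute and a tool call to move; the robot and the scene stay as the last step left them, time stands still between calls to the robot, and variables do not carry over. Pictures are saved under pics/ and viewed, about 8 in all and at most 12, crops included, and the job is handed in when it is done.

Besides the shell and the picture viewer there is one more tool, called after "Request:" as name([rows], argument=value, ...), one row to a line, values as JSON. play_rows: Moves the arm, as the interface text tells. Its arguments: {"type":"object","properties":{"series":{"type":"array","items":{"type":"object","properties":{"translation":{"type":"array","items":{"type":"number"}},"spin":{"type":"number"}}}},"jaw":{"type":"number"},"force":{"type":"number"}},"required":["series"]}

```bash
mkdir -p pics; cat > h.py <<'E'
import numpy as np, cv2
from workcell import bot
def cal(n):
    c=bot.get_calibration(n); f=240/np.tan(np.radians(c["fov_y"])/2)
    return f,c["cx"],c["cy"],np.array(c["R"]),np.array(c["t"])
def ray(n,u,v,z,c=None):
    f,cx,cy,R,t=c or cal(n)
    d=R.T@np.array([(u-cx)/f,(v-cy)/f,1]); o=-R.T@t
    return o+d*(z-o[2])/d[2]
def proj(n,X,c=None):
    f,cx,cy,R,t=c or cal(n); p=R@np.array(X)+t
    return np.array([f*p[0]/p[2]+cx,f*p[1]/p[2]+cy])
E
python3 - <<'E'
from h import *
s=bot.read_state(); print(s)
for n in("scene","top","wrist"):
    cv2.imwrite(f"pics/{n}0.png",bot.read_camera(n)); f,cx,cy,R,t=cal(n); print(n,f,cx,cy,-R.T@t,R.round(3).tolist())
a=[cv2.imread(f"pics/{n}0.png") for n in("scene","wrist")]
cv2.imwrite("pics/sw.png",cv2.resize(np.vstack(a),(400,600)))
E
```

```text
{'time': 0.0, 'q': array([ 1.14210759e+00,  2.64774286e-01,  1.60539219e+00, -2.27713852e-05,
        1.27364195e+00, -3.69051406e-02]), 'joint_vel': array([-9.04243176e-04,  1.08470832e-03,  3.81024102e-04,  6.06036733e-04,
       -2.48842158e-04,  4.92803444e-05]), 'joint_torque': array([ 1.43837551e-04, -5.15128398e+01, -3.67302096e+01,  2.90598646e-04,
        1.29886487e-02,  2.70825836e-05]), 'tool_pos': array([0.25745237, 0.6231939 , 0.22993793]), 'tcp_rot': array([-0.61137782, -3.08102767,  0.00339399]), 'wrist_force': array([-0.31128691, -0.27227409,  0.79399219]), 'torque': array([ 0.00729021, -0.05433535,  0.02097603]), 'width': 0.9968194701692105}
scene 574.7821301860381 319.1875314933429 244.9233384012359 [ 0.07202869 -0.60856186  0.86727206] [[0.744, -0.669, -0.013], [-0.496, -0.538, -0.682], [0.449, 0.513, -0.732]]
top 554.9465987035734 320.3842171993533 242.50017586011356 [ 0.42357521 -0.04781864  1.18453503] [[0.004, -1.0, 0.002], [-0.992, -0.004, -0.129], [0.129, -0.001, -0.992]]
wrist 377.95223836618305 325.65531557219003 241.24911666045065 [0.19671865 0.64883211 0.37294936] [[0.382, 0.924, -0.003], [0.891, -0.367, 0.266], [0.245, -0.104, -0.964]]
```

View pics/top0.png

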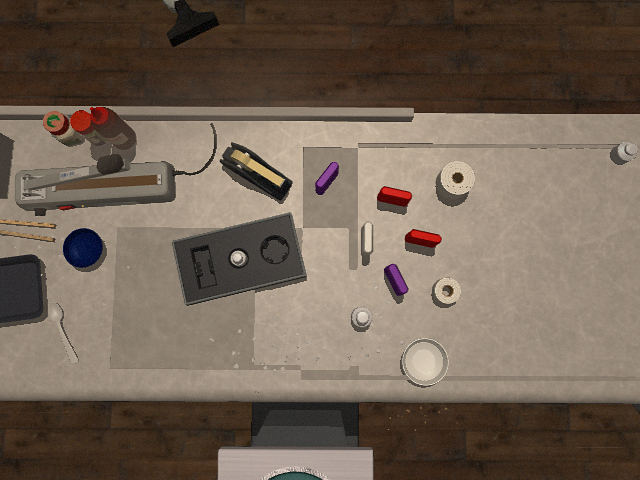

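View pics/scene0.png

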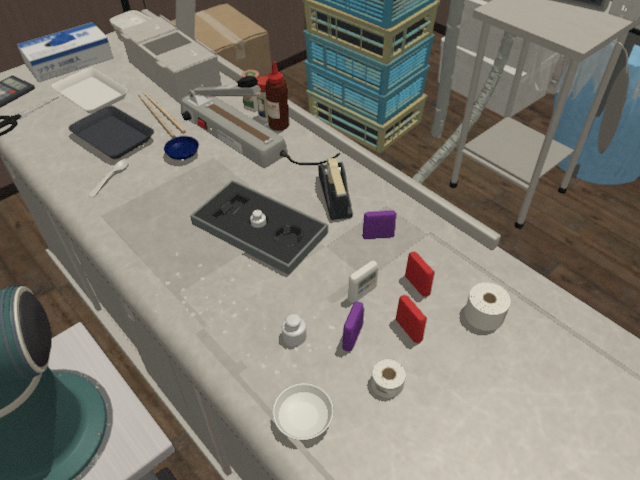

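The top picture shows the case at about (240,258), the loose weight at (361,318), the white timer at (367,240), the label roll at (447,291), the purple blocks at (396,279) and (327,177), and the red ones at (394,196) and (423,238). I'll enlarge this area.

```bash
python3 - <<'E'
from h import *
a=cv2.imread("pics/top0.png")
cv2.imwrite("pics/c1.png",cv2.resize(a[200:344,170:410],None,fx=3.33,fy=3.33,interpolation=cv2.INTER_CUBIC))
E
```

```text
(no output)
```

View pics/c1.png

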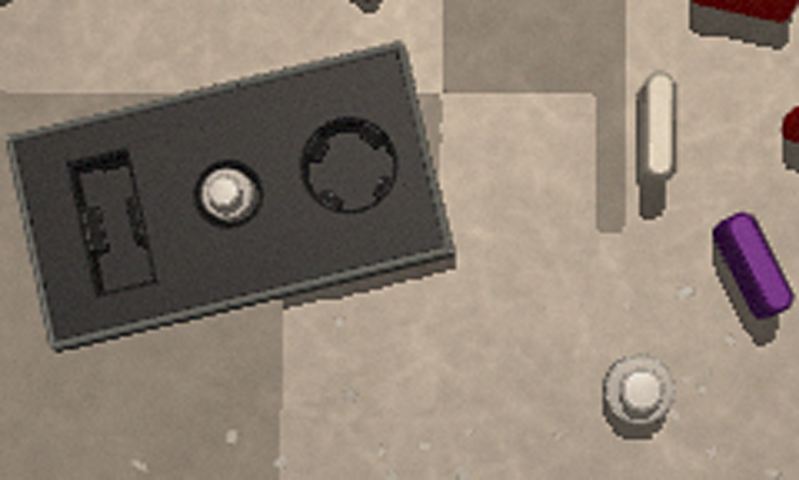

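```bash
python3 - <<'E'
from h import *
P=lambda u,v,z: ray("top",170+u/3.333,200+v/3.333,z)
c=[P(*p,.028) for p in[(10,138),(403,42),(454,255),(55,350)]]
for a,b in((0,1),(1,2),(2,3),(3,0)):print(np.linalg.norm(c[a]-c[b]))
o=np.mean(c,0)[:2]; d=(c[0]-c[1]+c[3]-c[2])[:2]; d/=np.linalg.norm(d); ex=np.array([d[1],-d[0]])
print("case",o,"yaw",np.degrees(np.arctan2(ex[1],ex[0])),"round",o-.078*d,"long",o+.075*d)
print("round rim check",P(349,165,.026),"long rim",P(113,224,.026))
print("weight",P(640,391,.052),"body",P(638,390,.03))
a,b=P(661,74,.066),P(656,176,.066);print("timer",(a+b)/2,np.linalg.norm(a-b),np.degrees(np.arctan2(*(a-b)[1::-1])))
print("labelroll",ray("top",447,290,.032))
print("purple",P(753,265,.066))
E
```

```text
0.2548525026088726
0.13921996322232186
0.2545980632540025
0.1367420030409207
case [0.53917665 0.12044246] yaw 13.927829886064035 round [0.55795121 0.04473568] long [0.52112418 0.19323743]
round rim check [0.55887998 0.04680386 0.026     ] long rim [0.52095926 0.19438937 0.026     ]
weight [ 0.41852143 -0.13392885  0.052     ] body [ 0.41903142 -0.1343674   0.03      ]
timer [ 0.57971823 -0.14506735  0.066     ] 0.06299334864151454 -3.172121597223173
labelroll [ 0.47523639 -0.31186717  0.032     ]
purple [ 0.49437671 -0.20162673  0.066     ]
```

```bash
cat >> h.py <<'E'
from scipy.spatial.transform import Rotation
def togo(p,jaw=None):
    s=bot.read_state(); R=Rotation.from_rotvec(s["tcp_rot"]).as_matrix()
    j=np.degrees(np.arctan2(R[1,1],R[0,1])); d=R.T@(np.array(p)-s["tool_pos"])
    print("t",round(s["time"],2),"pos",s["tool_pos"].round(4),"jaw",round(j,1),"w",round(s["width"],3),"F",s["wrist_force"].round(1),"q",s["q"].round(2))
    print("  togo tool",d.round(4),"tilt",R[2].round(3),end=" ")
    if jaw is not None: print("spin units",round(((j-jaw+90)%180-90)/5,2))
E

```

Request:
play_rows([
  {"translation": [-0.038,-0.028,0],"spin": 0},
  {"translation": [-0.038,-0.028,0],"spin": 0},
  {"translation": [-0.038,-0.028,0],"spin": 0},
  {"translation": [-0.038,-0.028,0],"spin": 0},
  {"translation": [-0.038,-0.028,0],"spin": 0},
], jaw=0.6, force=60)

```text
time: 0.65
tool_pos: [0.3803, 0.4201, 0.2309]
tcp_rot: [-0.611, -3.082, 0.001]
wrist_force: [1.1, 0.5, -0.3]
width: 0.799
```

Request:
play_rows([
  {"translation": [-0.038,-0.028,0],"spin": 0},
  {"translation": [-0.038,-0.028,0],"spin": 0},
  {"translation": [-0.038,-0.028,0],"spin": 0},
  {"translation": [0,0,0],"spin": 1},
  {"translation": [0,0,0],"spin": 1},
])

```text
time: 1.15
tool_pos: [0.4539, 0.2988, 0.231]
tcp_rot: [-0.888, -3.013, 0.001]
wrist_force: [-0.1, 0.5, -0.4]
width: 0.797
```

Request:
play_rows([
  {"translation": [0,0,0],"spin": 1},
  {"translation": [0,0,0],"spin": 1},
  {"translation": [0,0,0],"spin": 1},
  {"translation": [0,0,0],"spin": 1},
  {"translation": [0,0,0],"spin": 1},
])

```text
time: 1.65
tool_pos: [0.4529, 0.3005, 0.2309]
tcp_rot: [-1.515, -2.752, 0.001]
wrist_force: [-0.7, -0.8, 0.3]
width: 0.801
```

Request:
play_rows([
  {"translation": [0,0,0],"spin": 1},
  {"translation": [0,0,0],"spin": 1},
  {"translation": [0,0,0],"spin": 1},
  {"translation": [0,0,0],"spin": 0.7},
  {"translation": [0,0,0],"spin": 0},
])

```text
time: 2.15
tool_pos: [0.4529, 0.3006, 0.231]
tcp_rot: [-1.933, -2.476, 0.001]
wrist_force: [0.3, -0.1, -0.3]
width: 0.801
```

```bash
python3 -c "
from h import *
togo([.419,-.134,.15],13.9)"
```

```text
t 2.15 pos [0.4529 0.3006 0.231 ] jaw 14.0 w 0.801 F [ 0.3 -0.1 -0.3] q [0.54 0.02 1.89 0.   1.24 0.29]
  togo tool [-0.4134 -0.1384  0.0811] tilt [-0.    -0.001 -1.   ] spin units 0.03
```

Request:
play_rows([
  {"translation": [-0.0413,-0.0138,0],"spin": 0},
  {"translation": [-0.0413,-0.0138,0],"spin": 0},
  {"translation": [-0.0413,-0.0138,0],"spin": 0},
  {"translation": [-0.0413,-0.0138,0],"spin": 0},
  {"translation": [-0.0413,-0.0138,0],"spin": 0},
])

```text
time: 2.65
tool_pos: [0.4359, 0.0822, 0.2312]
tcp_rot: [1.93, 2.479, 0.0]
wrist_force: [1.1, 0.2, -0.9]
width: 0.801
```

Request:
play_rows([
  {"translation": [-0.0413,-0.0138,0.01],"spin": 0},
  {"translation": [-0.0413,-0.0138,0.01],"spin": 0},
  {"translation": [-0.0413,-0.0138,0.02],"spin": 0},
  {"translation": [-0.0413,-0.0138,0.02],"spin": 0},
  {"translation": [-0.0413,-0.0138,0.02],"spin": 0},
])

```text
time: 3.15
tool_pos: [0.4192, -0.1352, 0.1509]
tcp_rot: [1.93, 2.477, 0.001]
wrist_force: [0.1, 0.1, 0.2]
width: 0.798
```

Request:
play_rows([
  {"translation": [0,0,0],"spin": 0},
  {"translation": [0,0,0],"spin": 0},
])

```text
time: 3.35
tool_pos: [0.4188, -0.1339, 0.1507]
tcp_rot: [-1.935, -2.473, 0.0]
wrist_force: [-0.2, 1.1, 0.6]
width: 0.8
```

```bash
python3 -c "
from h import *
togo([.419,-.134,.15],13.9)
c=cal('wrist');im=bot.read_camera('wrist');cv2.imwrite('pics/w1.png',im);print(c)
for p in([.419,-.134,.052],[.58,-.145,.066],[.494,-.202,.066],[.419,-.134,.0]):print(p,proj('wrist',p,c))
np.save('c1.npy',np.array(c,dtype=object),allow_pickle=True)"
```

```text
t 3.35 pos [ 0.4188 -0.1339  0.1507] jaw 13.9 w 0.8 F [-0.2  1.1  0.6] q [-0.37 -0.12  2.17  0.    1.09 -0.61]
  togo tool [-0.0001  0.0002  0.0007] tilt [ 0.001 -0.001 -1.   ] spin units 0.01
(np.float64(377.95223836618305), 325.65531557219003, 241.24911666045065, array([[ 9.70578238e-01,  2.40785490e-01, -4.81288077e-04],
       [ 2.32340266e-01, -9.36008037e-01,  2.64399234e-01],
       [ 6.32130098e-02, -2.56731966e-01, -9.64413196e-01]]), array([-0.37505284, -0.23644574,  0.23967001]))
[0.419, -0.134, 0.052] [324.64279459 241.36784854]
[0.58, -0.145, 0.066] [556.95139359 319.1102897 ]
[0.494, -0.202, 0.066] [406.9655588  365.02433878]
[0.419, -0.134, 0.0] [324.84320962 224.05896598]
```

View pics/w1.png

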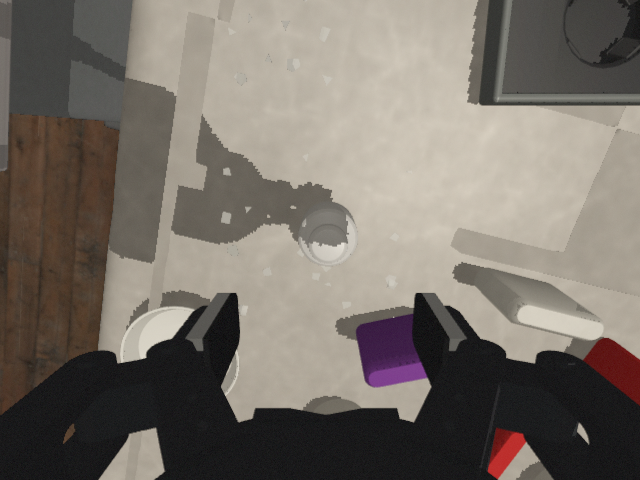

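The wrist picture shows the knob of the weight at (328,242) against a predicted (325,241), and the top of the timer at (562,319) against (557,319). They agree to 2–3 mm, so I'll descend.

Request:
play_rows([
  {"translation": [0,0.001,0.04],"spin": 0},
  {"translation": [0,0,0.04],"spin": 0},
  {"translation": [0,0,0.03],"spin": 0},
  {"translation": [0,0,0.022],"spin": 0},
  {"translation": [0,0,0],"spin": 0},
])

```text
time: 3.9
tool_pos: [0.4185, -0.1306, 0.0171]
tcp_rot: [-1.926, -2.475, 0.002]
wrist_force: [-1.0, -0.3, 0.3]
width: 0.803
```

Request:
play_rows([
  {"translation": [0,0,0],"spin": 0},
  {"translation": [0,0,0],"spin": 0},
  {"translation": [0,0,0],"spin": 0},
  {"translation": [0,0,0],"spin": 0},
  {"translation": [0,0,0],"spin": 0},
], jaw=-1, force=60)

```text
time: 4.4
tool_pos: [0.4221, -0.1331, 0.0216]
tcp_rot: [1.931, 2.475, 0.002]
wrist_force: [-1.9, 2.5, 6.3]
width: 0.47
```

```bash
python3 -c "
from h import *
togo([.558,.0455,.15],13.9)
im=bot.read_camera('wrist');cv2.imwrite('pics/w2.png',im[100:480,100:540])"
```

```text
t 4.4 pos [ 0.4221 -0.1331  0.0216] jaw 14.1 w 0.47 F [-1.9  2.5  6.3] q [-0.36  0.07  2.27  0.    0.8  -0.61]
  togo tool [ 0.1401  0.1756 -0.1281] tilt [-0.001  0.003 -1.   ] spin units 0.03
```

View pics/w2.png

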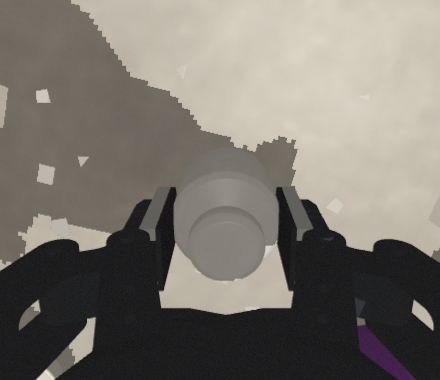

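The weight sits between the pads (width 0.47). I'll lift it and move toward the round cutout.

Request:
play_rows([
  {"translation": [0,0,0],"spin": 0},
  {"translation": [0,0,-0.01],"spin": 0},
  {"translation": [0,0,-0.02],"spin": 0},
  {"translation": [0,0,-0.03],"spin": 0},
  {"translation": [0,0,-0.03],"spin": 0},
])

```text
time: 4.95
tool_pos: [0.42, -0.1329, 0.1107]
tcp_rot: [-1.933, -2.476, 0.0]
wrist_force: [0.1, -0.1, -4.3]
width: 0.466
```

Request:
play_rows([
  {"translation": [0.028,0.035,-0.01],"spin": 0},
  {"translation": [0.028,0.035,0],"spin": 0},
  {"translation": [0.028,0.035,0],"spin": 0},
  {"translation": [0.028,0.035,0],"spin": 0},
  {"translation": [0,0,0],"spin": 0},
])

```text
time: 5.45
tool_pos: [0.5331, 0.0135, 0.1212]
tcp_rot: [1.926, 2.478, 0.007]
wrist_force: [0.3, -1.0, -3.6]
width: 0.467
```

```bash
python3 -c "
from h import *
togo([.558,.0455,.12],13.9)
c=cal('wrist');im=bot.read_camera('wrist');cv2.imwrite('pics/w3.png',im)
for p in([.558,.0455,.026],[.58,-.145,.066],[.539,.1215,.048]):print(p,proj('wrist',p,c))
import pickle;pickle.dump(c,open('c3.pkl','wb'))"
```

```text
t 5.45 pos [0.5331 0.0135 0.1212] jaw 14.3 w 0.467 F [ 0.3 -1.  -3.6] q [-0.02  0.09  2.02  0.    1.02 -0.27]
  togo tool [0.0249 0.0321 0.0014] tilt [ 0.     0.006 -1.   ] spin units 0.08
[0.558, 0.0455, 0.026] [373.64290336 204.69617354]
[0.58, -0.145, 0.066] [333.30691214 496.8412865 ]
[0.539, 0.1215, 0.048] [384.72346925  64.32158437]
```

View pics/w3.png

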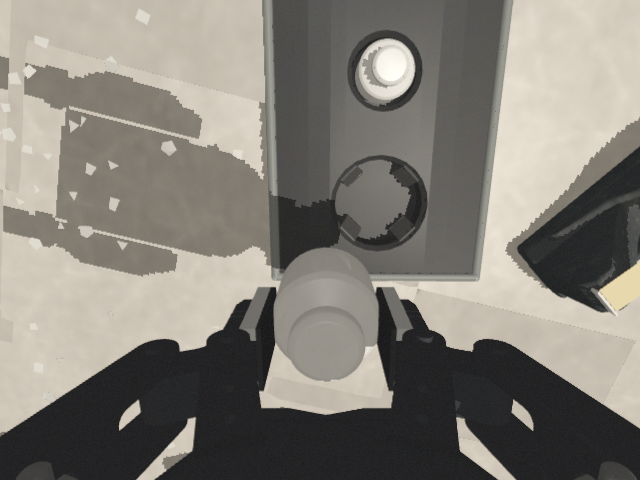

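```bash
python3 -c "
from h import *
import pickle;c=pickle.load(open('c3.pkl','rb'))
s=bot.read_state();p=s['tool_pos'];R=Rotation.from_rotvec(s['tcp_rot']).as_matrix()
for dz in(.0,-.02,-.03):print(dz,proj('wrist',p+R@[0,0,dz],c))
print('knob in hand top at tcp+.031',ray('wrist',327,350,p[2]+.031,c),p)
print('round',ray('wrist',380,202,.026,c),'twin',ray('wrist',391,62,.048,c))"
```

```text
0.0 [317.16330178 306.86311824]
-0.02 [316.21334007 330.73036541]
-0.03 [315.63043818 345.3754438 ]
knob in hand top at tcp+.031 [0.53479331 0.01137434 0.15146149] [0.53086731 0.01155669 0.12046149]
round [0.5614349  0.04815617 0.026     ] twin [0.54187204 0.12339005 0.048     ]
```

Request:
play_rows([
  {"translation": [0,0,0],"spin": 0},
  {"translation": [0,0,0],"spin": 0},
])

```text
time: 5.7
tool_pos: [0.5281, 0.0087, 0.1192]
tcp_rot: [-1.933, -2.475, 0.001]
wrist_force: [-0.7, -0.1, -4.6]
width: 0.464
```

```bash
python3 -c "
from h import *
togo([.5577,.048,.06],13.9)"
```

```text
t 5.7 pos [0.5281 0.0087 0.1192] jaw 14.0 w 0.464 F [-0.7 -0.1 -4.6] q [-0.03  0.09  2.03 -0.    1.03 -0.27]
  togo tool [0.0309 0.0383 0.0591] tilt [-0.    -0.001 -1.   ] spin units 0.02
```

Request:
play_rows([
  {"translation": [0.016,0.019,0.01],"spin": 0},
  {"translation": [0.015,0.019,0.02],"spin": 0},
  {"translation": [0,0,0.029],"spin": 0},
  {"translation": [0,0,0],"spin": 0},
  {"translation": [0,0,0],"spin": 0},
])

```text
time: 6.2
tool_pos: [0.5568, 0.0477, 0.0596]
tcp_rot: [-1.933, -2.473, 0.003]
wrist_force: [-0.6, -0.9, -3.8]
width: 0.466
```

Request:
play_rows([
  {"translation": [0,0,0],"spin": 0},
  {"translation": [0,0,0],"spin": 0},
])

```text
time: 6.4
tool_pos: [0.5597, 0.0482, 0.0621]
tcp_rot: [1.933, 2.474, 0.003]
wrist_force: [0.2, -0.3, -4.2]
width: 0.467
```

```bash
python3 -c "
from h import *
togo([.5577,.048,.06],13.9)
c=cal('wrist');im=bot.read_camera('wrist');cv2.imwrite('pics/w4.png',im)
t=bot.read_camera('top')[200:320,170:330];cv2.imwrite('pics/t4.png',t)
cv2.imwrite('pics/v4.png',np.hstack([cv2.resize(im[180:420,180:480],(450,360)),cv2.resize(t,(340,360))]))
p=bot.read_state()['tool_pos']
print('knob px if at tcp',proj('wrist',p+[0,0,.032],c),proj('top',p+[0,0,.032]))"
```

```text
t 6.4 pos [0.5597 0.0482 0.0621] jaw 14.0 w 0.467 F [ 0.2 -0.3 -4.2] q [ 0.04  0.21  2.   -0.    0.92 -0.2 ]
  togo tool [ 0.0003 -0.002   0.0021] tilt [-0.001  0.003 -1.   ] spin units 0.02
knob px if at tcp [322.77251507 345.05550405] [271.15788789 245.23844097]
```

View pics/v4.png

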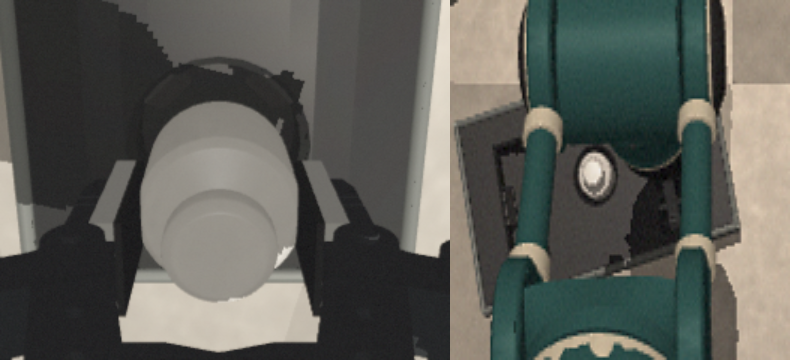

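The weight is centred over the round cutout across the jaws: weight axis at column ~326, rim centre ~329. I'll lower and press.

Request:
play_rows([
  {"translation": [0,0,0.01],"spin": 0},
  {"translation": [0,0,0.008],"spin": 0},
  {"translation": [0,0,0.006],"spin": 0},
  {"translation": [0,0,0],"spin": 0},
])

```text
time: 6.9
tool_pos: [0.5589, 0.049, 0.0355]
tcp_rot: [1.933, 2.476, 0.001]
wrist_force: [1.5, 2.5, -4.3]
width: 0.467
```

Request:
play_rows([
  {"translation": [0,0,0.003],"spin": 0},
  {"translation": [0,0,0.003],"spin": 0},
  {"translation": [0,0,0],"spin": 0},
])

```text
time: 7.2
tool_pos: [0.5596, 0.0489, 0.0311]
tcp_rot: [1.932, 2.475, 0.002]
wrist_force: [1.1, 0.6, -0.9]
width: 0.462
```

Request:
play_rows([
  {"translation": [0,0,0.002],"spin": 0},
  {"translation": [0,0,0],"spin": 0},
  {"translation": [0,0,0],"spin": 0},
])

```text
time: 7.5
tool_pos: [0.5594, 0.0489, 0.0296]
tcp_rot: [1.932, 2.476, 0.002]
wrist_force: [-0.9, 1.3, 7.2]
width: 0.465
```

Request:
play_rows([
  {"translation": [0,0,0.002],"spin": 0},
  {"translation": [0,0,0],"spin": 0},
  {"translation": [0,0,0],"spin": 0},
])

```text
time: 7.8
tool_pos: [0.5595, 0.0489, 0.0295]
tcp_rot: [1.932, 2.476, 0.001]
wrist_force: [-6.6, -0.1, 19.3]
width: 0.466
```

Request:
play_rows([
  {"translation": [0,0,0.002],"spin": 0},
  {"translation": [0,0,0],"spin": 0},
  {"translation": [0,0,0],"spin": 0},
])

```text
time: 8.1
tool_pos: [0.5596, 0.0489, 0.0295]
tcp_rot: [1.932, 2.476, 0.001]
wrist_force: [-12.2, 0.1, 31.5]
width: 0.466
```

It stops hard at TCP z 0.0295, which matches the grip height plus 8 mm, so it is home. I'll relax and release.

Request:
play_rows([
  {"translation": [0,0,-0.004],"spin": 0},
  {"translation": [0,0,0],"spin": 0},
])

```text
time: 8.3
tool_pos: [0.5591, 0.0489, 0.0296]
tcp_rot: [1.932, 2.476, 0.002]
wrist_force: [-2.4, 1.0, 9.2]
width: 0.464
```

Request:
play_rows([
  {"translation": [0,0,0],"spin": 0},
  {"translation": [0,0,0],"spin": 0},
  {"translation": [0,0,0],"spin": 0},
  {"translation": [0,0,-0.005],"spin": 0},
  {"translation": [0,0,-0.04],"spin": 0},
], jaw=0.5)

```text
time: 8.8
tool_pos: [0.5534, 0.0485, 0.0684]
tcp_rot: [-1.928, -2.469, 0.012]
wrist_force: [0.0, 0.7, -1.4]
width: 0.747
```

Request:
play_rows([
  {"translation": [0,0,-0.045],"spin": 0},
  {"translation": [0,0,-0.045],"spin": 0},
  {"translation": [0,0,0],"spin": -1},
  {"translation": [0,0,0],"spin": -1},
  {"translation": [0,0,0],"spin": -1},
])

```text
time: 9.3
tool_pos: [0.5588, 0.0488, 0.1643]
tcp_rot: [1.588, 2.709, 0.001]
wrist_force: [-0.5, -0.2, -0.3]
width: 0.75
```

```bash
python3 -c "
from h import *
togo([.582,-.145,.15],87)
c=cal('wrist');im=bot.read_camera('wrist');cv2.imwrite('pics/w5.png',im)
for p in([.559,.047,.060],[.559,.047,.026],[.521,.194,.026],[.58,-.145,.066]):print(p,proj('wrist',p,c))
import pickle;pickle.dump(c,open('c5.pkl','wb'))"
```

```text
t 9.3 pos [0.5588 0.0488 0.1643] jaw 29.3 w 0.75 F [-0.5 -0.2 -0.3] q [ 0.04  0.1   1.92 -0.    1.12 -0.47]
  togo tool [-0.1803 -0.0745  0.0143] tilt [-0.001  0.001 -1.   ] spin units -11.55
[0.559, 0.047, 0.06] [323.37621288 240.65424532]
[0.559, 0.047, 0.026] [323.56823781 228.86239301]
[0.521, 0.194, 0.026] [381.80685436  12.80497006]
[0.58, -0.145, 0.066] [227.78106013 460.38262827]
```

View pics/w5.png

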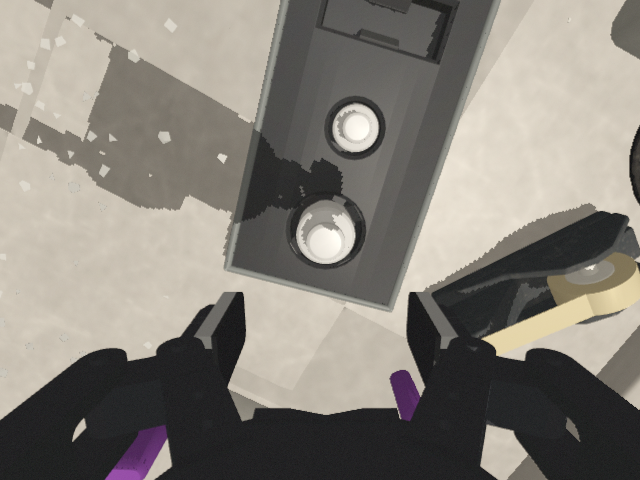

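The weight stands upright in its cutout, knob at (326,241) against an expected (323,241). Next is the timer.

Request:
play_rows([
  {"translation": [-0.036,-0.015,0],"spin": 0},
  {"translation": [-0.036,-0.015,0],"spin": 0},
  {"translation": [-0.036,-0.015,0],"spin": 0},
  {"translation": [-0.036,-0.015,0],"spin": 0},
  {"translation": [-0.036,-0.015,0],"spin": 0},
], jaw=0.3)

```text
time: 9.85
tool_pos: [0.5802, -0.1465, 0.1633]
tcp_rot: [-1.595, -2.706, 0.0]
wrist_force: [-0.4, -0.0, 0.2]
width: 0.65
```

Request:
play_rows([
  {"translation": [0,0,0],"spin": -1},
  {"translation": [0,0,0],"spin": -1},
  {"translation": [0,0,0],"spin": -1},
  {"translation": [0,0,0],"spin": -1},
  {"translation": [0,0,0],"spin": -1},
])

```text
time: 10.35
tool_pos: [0.5801, -0.1451, 0.1631]
tcp_rot: [-0.967, -2.988, 0.0]
wrist_force: [-0.3, 0.6, 0.5]
width: 0.652
```

Request:
play_rows([
  {"translation": [0,0,0],"spin": -1},
  {"translation": [0,0,0],"spin": -1},
  {"translation": [0,0,0],"spin": -1},
  {"translation": [0,0,0],"spin": -1},
  {"translation": [0,0,0],"spin": -1},
])

```text
time: 10.85
tool_pos: [0.5802, -0.145, 0.1631]
tcp_rot: [-0.297, -3.127, -0.0]
wrist_force: [-0.2, 0.7, -0.0]
width: 0.649
```

Request:
play_rows([
  {"translation": [0,0,0],"spin": -1},
  {"translation": [0,0,0],"spin": -0.5},
  {"translation": [0,0,0],"spin": 0},
  {"translation": [0,0,0],"spin": 0},
])

```text
time: 11.25
tool_pos: [0.5803, -0.145, 0.1632]
tcp_rot: [-0.098, -3.14, -0.0]
wrist_force: [0.4, 0.1, 0.4]
width: 0.649
```

```bash
python3 -c "
from h import *
togo([.582,-.145,.15],87)
c=cal('wrist');im=bot.read_camera('wrist');cv2.imwrite('pics/w6.png',im)
for p in([.58,-.145,.066],[.613,-.147,.066],[.547,-.143,.066],[.58,-.145,0]):print(p,proj('wrist',p,c))
import pickle;pickle.dump(c,open('c6.pkl','wb'))"
```

```text
t 11.25 pos [ 0.5803 -0.145   0.1632] jaw 86.4 w 0.649 F [0.4 0.1 0.4] q [-0.29  0.17  1.84 -0.    1.13 -1.8 ]
  togo tool [-0.0017  0.0001  0.0132] tilt [ 0.  0. -1.] spin units -0.11
[0.58, -0.145, 0.066] [326.38193532 240.7687511 ]
[0.613, -0.147, 0.066] [326.42953786 287.57233595]
[0.547, -0.143, 0.066] [326.33085528 190.54602429]
[0.58, -0.145, 0] [326.33784986 219.6943141 ]
```

View pics/w6.png

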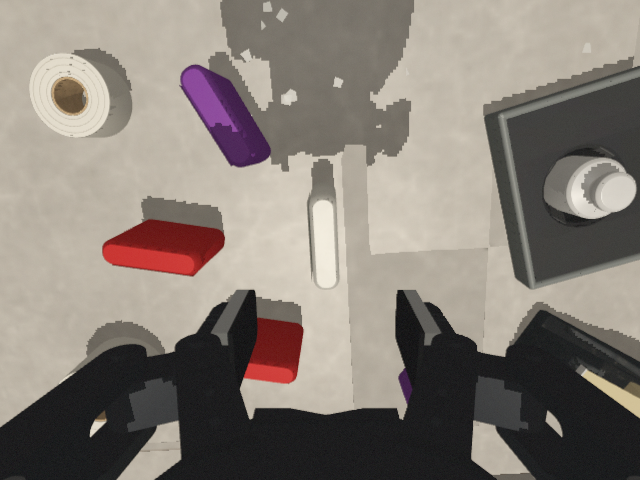

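The timer's top runs from (323,197) to (326,288), centred at (325,243), within a pixel or two of the prediction, and the way down is clear. I'll descend and grip.

Request:
play_rows([
  {"translation": [-0.001,-0.0005,0.04],"spin": -0.3},
  {"translation": [0,0,0.04],"spin": 0},
  {"translation": [0,0,0.035],"spin": 0},
  {"translation": [0,0,0.018],"spin": 0},
  {"translation": [0,0,0],"spin": 0},
])

```text
time: 11.8
tool_pos: [0.578, -0.1446, 0.0264]
tcp_rot: [-0.055, -3.134, -0.003]
wrist_force: [-0.7, -0.1, -0.4]
width: 0.65
```

Request:
play_rows([
  {"translation": [0,0,0],"spin": 0},
  {"translation": [0,0,0],"spin": 0},
  {"translation": [0,0,0],"spin": 0},
  {"translation": [0,0,0],"spin": 0},
  {"translation": [0,0,0],"spin": 0},
], jaw=-1, force=60)

```text
time: 12.3
tool_pos: [0.5833, -0.1461, 0.0326]
tcp_rot: [0.053, 3.137, -0.002]
wrist_force: [0.6, -0.4, 5.7]
width: 0.228
```

Request:
play_rows([
  {"translation": [0,0,0],"spin": 0},
  {"translation": [0,0,-0.02],"spin": 0},
  {"translation": [0,0,-0.04],"spin": 0},
  {"translation": [0,0,-0.04],"spin": 0},
  {"translation": [0,0,-0.03],"spin": 0},
])

```text
time: 12.8
tool_pos: [0.5819, -0.1457, 0.1631]
tcp_rot: [0.054, 3.139, -0.001]
wrist_force: [0.3, -0.1, -1.0]
width: 0.225
```

```bash
python3 -c "
from h import *
togo([.521,.194,.16],103.9)"
```

```text
t 12.8 pos [ 0.5819 -0.1457  0.1631] jaw 88.0 w 0.225 F [ 0.3 -0.1 -1. ] q [-0.29  0.17  1.84 -0.    1.12 -1.82]
  togo tool [0.0725 0.3375 0.0027] tilt [-0.002 -0.001 -1.   ] spin units -3.17
```

Request:
play_rows([
  {"translation": [0.009,0.042,0],"spin": 0},
  {"translation": [0.009,0.042,0],"spin": 0},
  {"translation": [0.009,0.042,0],"spin": 0},
  {"translation": [0.009,0.042,0],"spin": 0},
  {"translation": [0.009,0.042,0],"spin": 0},
])

```text
time: 13.3
tool_pos: [0.5427, 0.0673, 0.1605]
tcp_rot: [0.054, 3.141, 0.0]
wrist_force: [1.0, -0.6, -0.8]
width: 0.226
```

Request:
play_rows([
  {"translation": [0.009,0.042,0],"spin": 0},
  {"translation": [0.009,0.042,0],"spin": 0},
  {"translation": [0.009,0.042,0],"spin": 0},
  {"translation": [0,0,0],"spin": -1},
  {"translation": [0,0,0],"spin": -1},
])

```text
time: 13.8
tool_pos: [0.52, 0.1944, 0.1603]
tcp_rot: [0.231, -3.133, 0.0]
wrist_force: [-0.1, -0.3, -0.2]
width: 0.226
```

Request:
play_rows([
  {"translation": [0,0,0],"spin": -1},
  {"translation": [0,0,0],"spin": -0.2},
  {"translation": [0,0,0],"spin": 0},
  {"translation": [0,0,0],"spin": 0},
  {"translation": [0,0,0],"spin": 0},
])

```text
time: 14.3
tool_pos: [0.5208, 0.1925, 0.1603]
tcp_rot: [0.382, -3.118, 0.0]
wrist_force: [0.5, 0.2, -0.4]
width: 0.227
```

```bash
python3 -c "
from h import *
togo([.521,.194,.12],103.9)
c=cal('wrist');im=bot.read_camera('wrist');cv2.imwrite('pics/w7.png',im)
p=bot.read_state()['tool_pos']
for q in([.521,.194,.026],[.54,.121,.048],p+[0,0,.034]):print(q,proj('wrist',q,c))
import pickle;pickle.dump(c,open('c7.pkl','wb'))"
```

```text
t 14.3 pos [0.5208 0.1925 0.1603] jaw 104.0 w 0.227 F [ 0.5  0.2 -0.4] q [ 0.31  0.09  1.94  0.    1.11 -1.51]
  togo tool [-0.0006  0.0014  0.0403] tilt [ 0.  0. -1.] spin units 0.02
[0.521, 0.194, 0.026] [328.70492663 229.07669241]
[0.54, 0.121, 0.048] [220.86075858 237.51052136]
[0.52082302 0.19251008 0.19431567] [327.56077686 349.12033337]
```

View pics/w7.png

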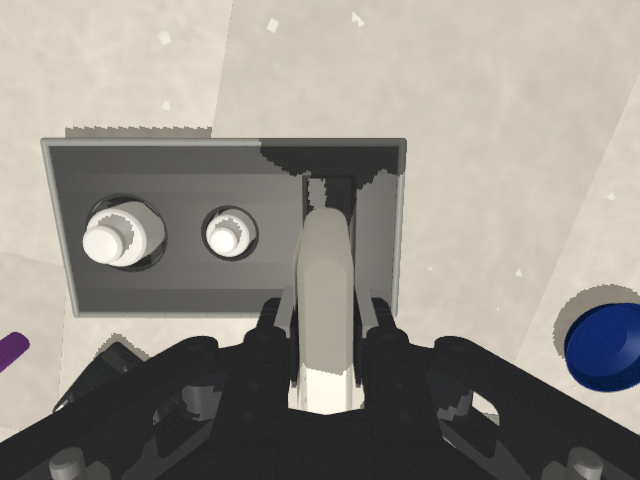

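The long cutout shows at columns 303–356 (centre 329.5) with the timer at about 326 to 327, so it is within about 1–2 mm; the twin's top matches its prediction to about 1 mm. I'll correct and lower.

Request:
play_rows([
  {"translation": [-0.002,0.002,0.04],"spin": 0},
  {"translation": [0,0,0.035],"spin": 0},
  {"translation": [0,0,0.025],"spin": 0},
  {"translation": [0,0,0.01],"spin": 0},
  {"translation": [0,0,0],"spin": 0},
])

```text
time: 14.85
tool_pos: [0.5212, 0.1949, 0.049]
tcp_rot: [0.383, -3.115, 0.0]
wrist_force: [-1.2, -0.4, -0.5]
width: 0.224
```

Request:
play_rows([
  {"translation": [0,0,0.004],"spin": 0},
  {"translation": [0,0,0.003],"spin": 0},
  {"translation": [0,0,0.003],"spin": 0},
  {"translation": [0,0,0],"spin": 0},
  {"translation": [0,0,0],"spin": 0},
])

```text
time: 15.35
tool_pos: [0.5244, 0.1957, 0.0422]
tcp_rot: [-0.384, 3.113, 0.001]
wrist_force: [2.1, -0.5, 1.1]
width: 0.226
```

Request:
play_rows([
  {"translation": [0,0,0.002],"spin": 0},
  {"translation": [0,0,0],"spin": 0},
  {"translation": [0,0,0],"spin": 0},
])

```text
time: 15.65
tool_pos: [0.524, 0.1956, 0.0405]
tcp_rot: [-0.384, 3.115, 0.001]
wrist_force: [-1.2, 0.5, 9.9]
width: 0.227
```

Request:
play_rows([
  {"translation": [0,0,0.002],"spin": 0},
  {"translation": [0,0,0],"spin": 0},
  {"translation": [0,0,0],"spin": 0},
])

```text
time: 15.95
tool_pos: [0.524, 0.1956, 0.0405]
tcp_rot: [-0.384, 3.115, 0.001]
wrist_force: [-6.0, -1.2, 23.4]
width: 0.224
```

Request:
play_rows([
  {"translation": [0,0,0.002],"spin": 0},
  {"translation": [0,0,0],"spin": 0},
  {"translation": [0,0,0],"spin": 0},
])

```text
time: 16.25
tool_pos: [0.524, 0.1957, 0.0404]
tcp_rot: [-0.384, 3.115, 0.0]
wrist_force: [-12.6, -2.9, 37.4]
width: 0.228
```

It stops hard at 0.0405, the expected home height (0.0326 + 0.008). I'll relax, release and retreat.

Request:
play_rows([
  {"translation": [0,0,-0.005],"spin": 0},
  {"translation": [0,0,0],"spin": 0},
])

```text
time: 16.45
tool_pos: [0.523, 0.1953, 0.0405]
tcp_rot: [-0.384, 3.116, 0.001]
wrist_force: [-1.5, 0.6, 25.3]
width: 0.228
```

Request:
play_rows([
  {"translation": [0,0,0],"spin": 0},
  {"translation": [0,0,0],"spin": 0},
  {"translation": [0,0,0],"spin": 0},
  {"translation": [0,0,-0.01],"spin": 0},
  {"translation": [0,0,-0.04],"spin": 0},
], jaw=0.1)

```text
time: 16.95
tool_pos: [0.5177, 0.1936, 0.085]
tcp_rot: [0.383, -3.107, 0.003]
wrist_force: [-0.6, -0.6, 1.1]
width: 0.549
```

Request:
play_rows([
  {"translation": [0,0,-0.045],"spin": 0},
  {"translation": [0,0,-0.045],"spin": 0},
  {"translation": [0,0,-0.02],"spin": 0},
  {"translation": [0,0,0],"spin": 0},
  {"translation": [0,0,0],"spin": 0},
])

```text
time: 17.45
tool_pos: [0.5221, 0.1951, 0.1995]
tcp_rot: [-0.384, 3.118, 0.0]
wrist_force: [-0.2, -1.1, -0.4]
width: 0.55
```

```bash
python3 -c "
from h import *
togo([.521,.194,.12],103.9)
c=cal('wrist');w=bot.read_camera('wrist');s=bot.read_camera('scene')
for n,cc in(('wrist',c),('scene',None)):
  for q in([.522,.1945,.074],[.559,.047,.060],[.559,.047,.064]):print(n,q,proj(n,q,cc))
cv2.imwrite('pics/v8.png',np.hstack([cv2.resize(w,(400,300)),cv2.resize(s[150:300,150:350],(400,300))]))"
```

```text
t 17.45 pos [0.5221 0.1951 0.1995] jaw 104.1 w 0.55 F [-0.2 -1.1 -0.4] q [ 0.31  0.06  1.89 -0.    1.18 -1.5 ]
  togo tool [ 0.0014 -0.0008  0.0795] tilt [-0.  0. -1.] spin units 0.03
wrist [0.522, 0.1945, 0.074] [326.1237271  230.66669671]
wrist [0.559, 0.047, 0.06] [127.79446501 226.31080936]
wrist [0.559, 0.047, 0.064] [125.11714121 227.51298206]
scene [0.522, 0.1945, 0.074] [226.91359699 189.83962253]
scene [0.559, 0.047, 0.06] [286.34817113 222.88624807]
scene [0.559, 0.047, 0.064] [286.23733899 221.45830808]
```

View pics/v8.png

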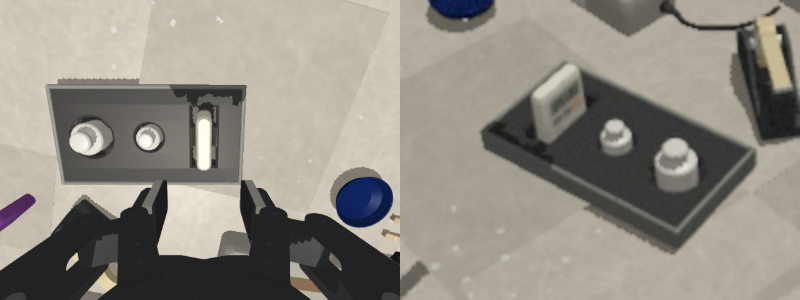

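The weight's knob is at full-scale (128,227), where expected. The timer's top is about 9 px off along its width, so I'll check once, enlarged, for tilt.

```bash
python3 -c "
from h import *
c=cal('wrist');w=bot.read_camera('wrist');s=bot.read_camera('scene')
togo([.521,.194,.12],103.9)
import pickle;pickle.dump(c,open('c9.pkl','wb'))
cv2.imwrite('pics/v9.png',np.hstack([cv2.resize(w[130:290,280:400],(400,533)),cv2.resize(s[170:250,200:260],(400,533),interpolation=cv2.INTER_CUBIC)]))"
```

```text
t 17.65 pos [0.5208 0.1947 0.197 ] jaw 104.1 w 0.55 F [-1.  -0.1 -0.6] q [ 0.31  0.07  1.9  -0.    1.18 -1.5 ]
  togo tool [-0.0003 -0.0007  0.077 ] tilt [ 0.004 -0.    -1.   ] spin units 0.03
```

View pics/v9.png

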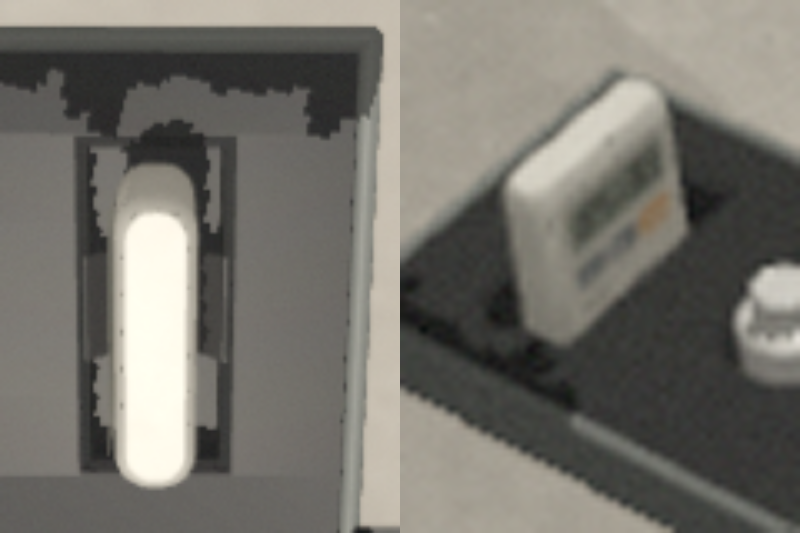

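```bash
python3 -c "
from h import *
import pickle;c=pickle.load(open('c9.pkl','rb'))
th=np.radians(13.9);d=np.array([np.cos(th),np.sin(th),0])
o=np.array([.521,.1945,0])
B=lambda u,v,z:((ray('wrist',280+u/3.333,130+v/3.333,z,c)-o)@d).round(4)
print('rim along x',B(158,137,.026),B(158,472,.026),'timer top',B(155,212,.074),B(155,486,.074),'end at foam',B(155,165,.026), B(155,165,.035))
# scene: fit offset along d and pitch
for name,X in (('TL',[-.030,0,.074]),('TR',[.030,0,.074]),('BL',[-.034,0,.026]),('BR',[.034,0,.026])):
  print(name,[proj('scene',o+d*(X[0]+e)+[0,0,X[2]]).round(1).tolist() for e in(-.006,-.003,0,.003)])
"
```

```text
rim along x -0.0401 0.0472 timer top -0.0284 0.0333 end at foam -0.0333 -0.0342
TL [[215.0, 199.9], [216.0, 199.0], [217.0, 198.2], [217.9, 197.4]]
TR [[234.0, 183.7], [234.9, 182.9], [235.8, 182.1], [236.7, 181.3]]
BL [[217.1, 217.9], [218.1, 217.0], [219.0, 216.2], [219.9, 215.4]]
BR [[237.8, 199.5], [238.7, 198.7], [239.6, 197.9], [240.5, 197.2]]
```

The timer's top spans −28 to +33 mm about my reference and the rim −40 to +47 mm, so it is centred within about 1 mm. Its end at foam level is at −34 mm, so it stands upright. I'll hand in.

```bash
python3 -c "
from h import *
print(bot.finish_job())"
```

```text
the job is handed in; nothing more can be done
None
```

The check weight and the timer are both pressed home in their cutouts, and I handed the job in at about 17.7 s of the 64 s. It reported no verdict.

- **Seating:** each push ended in a hard stop (about 31 N for the weight, 37 N for the timer) at the height expected for sitting on the bottom: TCP z 0.0295 for the weight and 0.0405 for the timer.
- **Weight:** it stands upright, and its knob appears within about 2 mm of where it should be over the round cutout.
- **Timer:** the enlarged close look shows it upright and centred within about 1 mm along the cutout. An earlier, coarser reading had it about 6 mm off, and the closer one did not bear that out.
- **Gripper and rolls:** the gripper ended open, clear above the case and touching nothing. I never went near the paper rolls, but did not measure them again at the end.

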